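# Turn the parts carousel until the screw pot faces the pointer

### The job

Turn the round wooden parts carousel on the bench, pushing lightly with the fingertips against the upright posts at its rim, until the open screw pot stands squarely in line with the pointed dowel on the carousel's foot, then take the hand away. Turn it steadily, never pinch, lift or shove it hard, and do not touch the four things standing on it or disturb the things lying about the bench.

Things in the scene. Friction and masses are not known exactly. Their poses are not given: they have to be found in the camera images.
- carousel_foot: Fixed dark wooden foot of the carousel: a round plate 130 mm across and 12 mm thick with a short column that carries the platter. Origin: on the turning axis, at the bench top. From it a tongue 44 mm wide runs out along the foot's own -x, roughly toward the robot (it may be askew by up to 25 degrees), to 178 mm from the axis; on an upright at its end lies a plain dowel, 18 mm thick, with a cone point toward the axis (top 67 mm above the bench).
- pointer_tip (a point): The point of the dowel on the foot: 141 mm from the axis, 58 mm above the bench, beside the platter's edge. The direction from the axis to this point is the carousel's front.
- platter_axis (a point): Centre of the platter, on the turning axis, at the platter's top (64 mm above the bench). The platter is a plywood disc 270 mm across with a 4 mm lip, its underside 50 mm above the bench; it bears a cross of dividers (6 mm thick, 28 mm tall) and a middle hub 26 mm across, top at 103 mm.
- platter (a joint): Turn of the platter from where it began, rad, growing anticlockwise seen from above. It turns freely both ways, more than a full turn; a push of about 1 N (up to 2 N) at a post moves it, and bearing friction stops it almost at once when the push ends.
- post_0 (a point): Top centre of rim post 0, a plain upright wooden dowel 16 mm thick that stands 85 mm tall on the platter at an end of a divider, its top 149 mm above the bench and its axis 122 mm from the turning axis. The four posts are 90 degrees apart and alike; they turn with the platter, and each compartment lies midway between two of them.
- post_1 (a point): Top centre of rim post 1, a plain upright wooden dowel 16 mm thick that stands 85 mm tall on the platter at an end of a divider, its top 149 mm above the bench and its axis 122 mm from the turning axis. The four posts are 90 degrees apart and alike; they turn with the platter, and each compartment lies midway between two of them.
- post_2 (a point): Top centre of rim post 2, a plain upright wooden dowel 16 mm thick that stands 85 mm tall on the platter at an end of a divider, its top 149 mm above the bench and its axis 122 mm from the turning axis. The four posts are 90 degrees apart and alike; they turn with the platter, and each compartment lies midway between two of them.
- post_3 (a point): Top centre of rim post 3, a plain upright wooden dowel 16 mm thick that stands 85 mm tall on the platter at an end of a divider, its top 149 mm above the bench and its axis 122 mm from the turning axis. The four posts are 90 degrees apart and alike; they turn with the platter, and each compartment lies midway between two of them.
- screw_pot_mid (a point): Middle (half-way up) of the screw pot, the thing that shall face front: an open round grey pot with screws in it, 65 mm across and 75 mm tall, loose, about 70 mm from the turning axis in one of the four compartments (which one differs). Its top is 139 mm above the bench.
- wax_tin_mid (a point): Middle of the closed round tin, 73 mm across and 26 mm tall, loose in another compartment about 70 mm from the axis.
- wood_block_mid (a point): Middle of the wooden block, 50 x 40 x 50 mm, loose in another compartment about 70 mm from the axis.
- butt_hinge_mid (a point): Middle of the flat steel butt hinge, 61 x 63 mm and 6 mm thick, loose in another compartment about 70 mm from the axis.
- tape_measure: Tape measure, 37 x 100 x 66 mm, standing on the bench to the right, beyond the taped bundle of boards; origin at its underside. Leave it alone.
- sanding_block: Sanding block, 63 x 113 x 34 mm, lying on the bench beyond the carousel; origin at its underside. Leave it alone.
- driver_black: Black-handled screwdriver, 169 x 28 x 31 mm, lying on the bench to the right on the robot's side; origin at its underside. Leave it alone.
- masking_roll: Roll of masking tape, 96 mm across and 24 mm tall, lying flat on the bench to the right; origin at its underside. Leave it alone.
There are look-alikes about, which are no part of the job. What is shaped like the part that bears butt_hinge_mid but red is not meant.

How it is judged:
On the way:
1. the fingertips push the carousel (contact force between the fingers and platter above 0.3 N), for 0.04 s.
At the end, for the whole second after the job is handed in: The middle of the screw pot is within 10 mm of the line from the turning axis to the pointed dowel, on the dowel's side; the platter is at rest; pot (upright), tin, block and hinge still stand in their compartments, 50 to 90 mm from the axis (y of screw_pot_mid in the frame of carousel_foot between -0.01 and 0.01 m and x of screw_pot_mid in the frame of carousel_foot between -0.09 and -0.05 m and velocity of joint platter between -0.05 and 0.05 rad/s and angle between screw_pot_mid's own z axis and vertical below 0.15 rad and height (world z) of screw_pot_mid below 0.1136 m and horizontal distance between screw_pot_mid and platter_axis between 0.05 and 0.09 m and height (world z) of wax_tin_mid below 0.0891 m and horizontal distance between wax_tin_mid and platter_axis between 0.05 and 0.09 m and height (world z) of wood_block_mid below 0.1011 m and horizontal distance between wood_block_mid and platter_axis between 0.05 and 0.09 m and height (world z) of butt_hinge_mid below 0.0791 m and horizontal distance between butt_hinge_mid and platter_axis between 0.05 and 0.09 m); the robot touches nothing.
It fails at once if the gripper or arm touches something standing on the carousel (contact force between any of the fingers, the arm and screw_pot above 1 N or contact force between any of the fingers, the arm and wax_tin above 1 N or contact force between any of the fingers, the arm and wood_block above 1 N or contact force between any of the fingers, the arm and butt_hinge above 1 N).
It fails at once if something on the carousel is lifted or tipped over (height (world z) of screw_pot_mid above 0.1136 m or height (world z) of wax_tin_mid above 0.0891 m or height (world z) of wood_block_mid above 0.1011 m or height (world z) of butt_hinge_mid above 0.0791 m or angle between screw_pot_mid's own z axis and vertical above 0.4 rad).
It fails at once if the carousel is pinched or shoved hard (over 30 N) (contact force between the fingers and platter above 30 N).
It fails at once if the carousel is spun fast (over 2.5 rad/s) (velocity of joint platter above 2.5 rad/s or velocity of joint platter below -2.5 rad/s).
It fails at once if something lying on the bench is shifted by more than 20 mm (distance of any of tape_measure, sanding_block, driver_black, masking_roll from where it was at the start of the episode above 0.02 m).
It also fails if it takes over 58 s, if anything falls off the work surface, if the arm or the gripper's body presses on something with over 40 N, if the wrist force passes 120 N, or if a joint passes its speed limit or range.

### The arm

A 7-joint arm with a two-finger parallel gripper is mounted at the origin on a cart in front of the work surface, level with it; the furniture and walls round the work are solid. World frame = base frame: x ahead of the robot, y to its left, z up, the work surface at z = 0. Lengths are in m, angles in rad, forces in N, time in s.
With the tool pointing down it reaches from about 0.35 to 0.9 m from the base axis. Payload 8.1 kg.
Tool frame: the origin (TCP) lies on the centre line of the jaws, within the pads' length; the fingertips stand 14 mm ahead of it and the grasp point (between the pads) lies 5 mm behind it (arm.tip_reach is the distance from the TCP to the fingertips, in m); z points along the fingers, y is the direction in which the jaws open and shut (so a half turn about z gives the same grasp; the last joint's range is limited). The gripper opens to 92 mm and grips with 3 to 60 N. Pads are 19 mm wide; open, the fingers measure 130 mm over their backs; the gripper's body (75 mm by 190 mm) begins 47 mm behind the grasp point.
Start: joints at [-1.357, 0.434, 0.025, 1.573, -0.012, 1.134, -0.075], TCP at [0.195, 0.594, 0.241] pointing down, gripper open.
Joint ranges: [-2.62, 2.62], [-0.44, 2.09], [-1.27, 1.32], [0.08, 2.57], [-1.32, 4.46], [0.12, 2], [-2.74, 2.74]. Speed limits (rad/s): [2.22, 2.22, 3.01, 3.01, 3.14, 3.14, 3.14].

### API

Orientations are given as a rotation vector (axis times angle).
In Python, from cell import sensors, vision, arm, nets gives the robot as it stands.
- The arm moves only by the shell command python3 -m handwheel 'ROWS' [FORCE]. ROWS is JSON, a list of rows, each an object of numbers: "tx", "ty", "tz": the shift along the tool's x, y, z in cm; "wx", "wy", "wz": the turn, a rotation vector about the tool's x, y, z in degrees; "claw": the opening, from 0 (shut) to 1 (fully open). A call has 1 to 12 rows; each row is the pose to reach, as a shift and turn from the pose commanded when the call began, along the tool's axes at that moment; what a row does not reach only later rows make up. A row lasts 1/12 s, in which the tool goes at most 41.7 mm and 7.16 degrees, less where a joint would pass 70% of its speed; a pose out of reach is approached as far as the arm can. A call with a gripper value outside its range is refused whole. The fingers move at their own pace and stop on an object; FORCE is the grip in N (left out, the last holds). Time passes only in rows, so rows that repeat a pose let the fingers close. It gives the time, the measured TCP pose, the force and the opening at its end, in the units of the state.
- sensors.observe(): the state, without advancing time (a new reading comes with each control period).
- vision.get_image(name): name is "scene" or "top" or "wrist"; returns (picture, depth): 384x512x3 uint8, blue, green, red; 384x512 float32, m along the optical axis (not along the pixel's ray), 0 where there is no reading.
- vision.camera_model(name): a dict with "K" (3x3 intrinsics, pixels), "xyz" and "attitude" of the camera in the world; the wrist camera has in their place "hand_eye" (4x4, takes a point from camera to tool coordinates, whose origin is the TCP and whose axes are the flange's). Camera axes: x right, y down, z forward; pixel columns grow to the right and rows downward; lengths in m; the calibration is good to about 2 mm. A picture is of the moment at which its call begins: read the wrist's pose just before it. camera_model takes no time and is no camera call.
- arm.sign_off(): hands the job in, once; it reports no verdict.
Trained networks look in the newest picture that a camera, given by its name, has taken for a name from the list of things; names that differ only in an ending like _2 or _b are one class to them, and where a whole thing is asked for, a point or a joint stands for the part that bears it (a point fixed in the world has none). Each returns a list of dicts, best first, with "score" (0 to 1); they miss things now and then, are a little off and sometimes report something else, mostly with a low value. They report only what shows in the picture. A call takes as long as a camera call. They do not tell look-alikes from the thing itself.
- nets.cut_out(label, camera): "region" (384x512 bool, what is visible of it) and "uv" ([column, row] in pixels, amid what is visible of it).
The state is a dict: "clock": time; "joints": joint angles; "dq": joint speeds; "joint_efforts": joint torques, N m; "position": TCP position; "ee_rot": TCP orientation; "force": force on the tool from outside, world axes, zero at the start; "ft_torque": the same for the moment, N m; "width": opening from 0.0 (shut) to 1.0 (fully open).
Only numpy, scipy, OpenCV 4.12 (cv2) and the standard library are available. Lean on these libraries where they do the work, as an engineer would, in place of code of your own. Each camera call takes 0.05 s, during which the arm holds its last target.

## Working session

There is one attempt and no reset: what is moved stays moved. The work goes in short steps, Python scripts to look and compute and a shell command to move; the robot and the scene stay as the last step left them, time stands still between calls to the robot, and variables do not carry over. Pictures are saved under pics/ and viewed, and the job is handed in when it is done.

```bash
ls; mkdir -p pics; python3 - <<'E'
from cell import sensors, vision, arm, nets
import cv2
s=sensors.observe();print({k:(v if not hasattr(v,'tolist') else v.tolist()) for k,v in s.items()})
for n in ("scene","top"):
    p,d=vision.get_image(n);cv2.imwrite(f"pics/{n}0.png",p);print(n,vision.camera_model(n))
print(arm.tip_reach, vision.camera_model("wrist"))
E
```

```text
pics
{'clock': 0.0, 'joints': [-1.3565971487180148, 0.4352039692692051, 0.024972528462548504, 1.574060822539686, -0.011588590873811803, 1.1340107960136656, -0.07509780364482016], 'dq': [-4.875797207207078e-05, 0.0020331329031914825, 0.000664582770949157, 0.00020614930628026404, -5.6454835606022634e-05, -0.0010845803254476468, -0.0005576281027455053], 'joint_efforts': [0.0004696249379776418, -66.78671836853027, 0.9850971400737762, -31.44547462463379, -0.060526030138134956, 0.04297132487408817, 0.00014236284641810926], 'position': [0.19461078273556123, 0.5934290642943919, 0.2399708004074017], 'ee_rot': [-0.4956298711536603, -3.1021542039058834, 0.002411539429138427], 'force': [-0.22529625279003349, 0.19782118806655302, -0.23808614680575851], 'ft_torque': [0.006802698913206519, 0.02666379223822385, -0.005760488392376531], 'width': 0.9997977671397524}
scene {'K': array([[463.11878664,   0.        , 258.3799323 ],
       [  0.        , 463.11878664, 194.90080282],
       [  0.        ,   0.        ,   1.        ]]), 'xyz': array([-0.22960596, -0.74310381,  1.00502063]), 'attitude': array([-2.09473623,  0.88671117, -0.4373676 ])}
top {'K': array([[424.86411218,   0.        , 248.51845439],
       [  0.        , 424.86411218, 192.34024825],
       [  0.        ,   0.        ,   1.        ]]), 'xyz': array([0.32208439, 0.05845225, 1.37518894]), 'attitude': array([-2.10380777,  2.1405168 , -0.2239616 ])}
0.014 {'K': array([[279.22983724,   0.        , 260.25876452],
       [  0.        , 279.22983724, 190.6740598 ],
       [  0.        ,   0.        ,   1.        ]]), 'hand_eye': array([[ 6.86048924e-04, -9.64643208e-01, -2.63558362e-01,
         7.06670247e-02],
       [ 9.99999606e-01,  8.10063320e-04, -3.61868334e-04,
        -4.68319685e-04],
       [ 5.62572792e-04, -2.63558010e-01,  9.64643384e-01,
        -1.43270248e-01],
       [ 0.00000000e+00,  0.00000000e+00,  0.00000000e+00,
         1.00000000e+00]])}
```

View pics/top0.png

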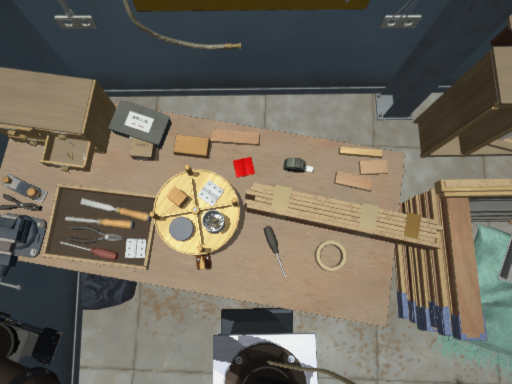

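View pics/scene0.png

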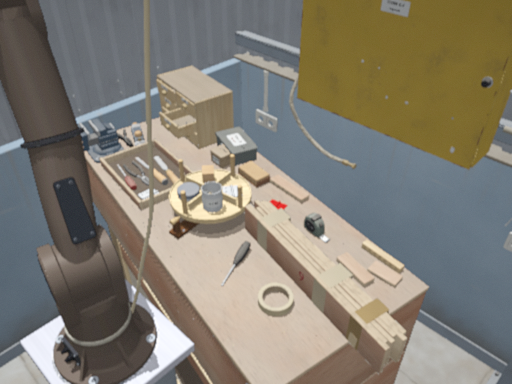

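The top view shows the carousel at about (197,212), the pot at (214,221), the tin at (181,229), the block at (177,196), the hinge at (211,191) and the dowel at (204,258). The red look-alike hinge is at (244,167). Next I'll measure these.

```bash
cat > h.py <<'E'
from cell import sensors, vision, arm, nets
import numpy as np, cv2
from scipy.spatial.transform import Rotation as R
def cam(n):
    m=vision.camera_model(n)
    if n=="wrist":
        s=sensors.observe();T=np.eye(4);T[:3,:3]=R.from_rotvec(s["ee_rot"]).as_matrix();T[:3,3]=s["position"]
        T=T@m["hand_eye"];return m["K"],T[:3,:3],T[:3,3]
    return m["K"],R.from_rotvec(m["attitude"]).as_matrix(),np.array(m["xyz"])
def cloud(n,d,c=None):
    K,Rm,t=c or cam(n)
    v,u=np.mgrid[:384,:512]
    P=np.stack([(u-K[0,2])/K[0,0]*d,(v-K[1,2])/K[1,1]*d,d],-1)@Rm.T+t
    P[d==0]=np.nan
    return P
def plane(n,uv,z,c=None):
    K,Rm,t=c or cam(n)
    r=Rm@np.array([(uv[0]-K[0,2])/K[0,0],(uv[1]-K[1,2])/K[1,1],1]);return t+r*(z-t[2])/r[2]
def proj(n,P,c=None):
    K,Rm,t=c or cam(n);q=(np.asarray(P)-t)@Rm;return (q@K.T)[...,:2]/q[...,2:]
E
python3 - <<'E'
from h import *
for n in ("top","scene"):
    p,d=vision.get_image(n);C=cloud(n,d)
    for l in ["platter","carousel_foot","post_0","screw_pot_mid","wax_tin_mid","wood_block_mid","butt_hinge_mid"]:
        for r in nets.cut_out(l,n)[:3]:
            Q=C[r["region"]];z=np.nanpercentile(Q[:,2],[5,50,95]);
            print(n,l,round(r["score"],2),np.round(r["uv"]),r["region"].sum(),np.round(np.nanmedian(Q,0),3),np.round(z,3))
    cv2.imwrite(f"pics/{n}1.png",cv2.resize(p[145:285,130:270] if n=="top" else p[140:250,150:270],None,fx=4,fy=4,interpolation=cv2.INTER_CUBIC))
E
```

```text
top platter 0.89 [193. 211.] 4422 [0.53  0.206 0.065] [0.06  0.065 0.097]
top carousel_foot 0.46 [205. 261.] 225 [0.375 0.186 0.014] [0.002 0.014 0.068]
top post_0 0.64 [197. 212.] 4364 [0.53  0.207 0.065] [0.06  0.065 0.097]
top screw_pot_mid 0.9 [214. 220.] 415 [0.49  0.149 0.1  ] [0.065 0.1   0.138]
top wax_tin_mid 0.76 [179. 228.] 468 [0.471 0.247 0.09 ] [0.085 0.09  0.095]
top wood_block_mid 0.77 [178. 197.] 259 [0.565 0.256 0.113] [0.079 0.113 0.118]
top wood_block_mid 0.37 [213. 222.] 429 [0.491 0.149 0.1  ] [0.064 0.1   0.139]
top wood_block_mid 0.23 [198. 212.] 4291 [0.529 0.207 0.065] [0.06  0.065 0.096]
top butt_hinge_mid 0.8 [209. 191.] 365 [0.585 0.161 0.067] [0.062 0.067 0.072]
top butt_hinge_mid 0.79 [243. 168.] 325 [0.686 0.057 0.002] [-0.002  0.002  0.008]
scene platter 0.82 [225. 193.] 2506 [0.514 0.18  0.067] [0.059 0.067 0.124]
scene carousel_foot 0.87 [182. 224.] 355 [0.376 0.179 0.014] [0.003 0.014 0.064]
scene post_0 0.55 [225. 197.] 2574 [0.512 0.18  0.067] [0.059 0.067 0.13 ]
scene screw_pot_mid 0.94 [212. 198.] 547 [0.484 0.133 0.114] [0.074 0.114 0.139]
scene screw_pot_mid 0.41 [191. 190.] 277 [0.472 0.238 0.091] [0.077 0.091 0.095]
scene wax_tin_mid 0.83 [188. 191.] 277 [0.472 0.239 0.091] [0.077 0.091 0.095]
scene wax_tin_mid 0.64 [223. 199.] 2548 [0.511 0.179 0.067] [0.057 0.067 0.128]
scene wood_block_mid 0.61 [189. 189.] 276 [0.472 0.24  0.091] [0.079 0.091 0.095]
scene wood_block_mid 0.49 [211. 172.] 218 [0.561 0.248 0.112] [0.068 0.112 0.118]
scene wood_block_mid 0.42 [224. 197.] 2426 [0.511 0.178 0.067] [0.058 0.067 0.129]
scene butt_hinge_mid 0.68 [282. 203.] 99 [0.7   0.052 0.004] [0.    0.004 0.008]
scene butt_hinge_mid 0.57 [212. 195.] 594 [0.485 0.135 0.114] [0.072 0.114 0.14 ]
scene butt_hinge_mid 0.52 [231. 188.] 128 [0.585 0.165 0.068] [0.064 0.068 0.074]
```

View pics/top1.png

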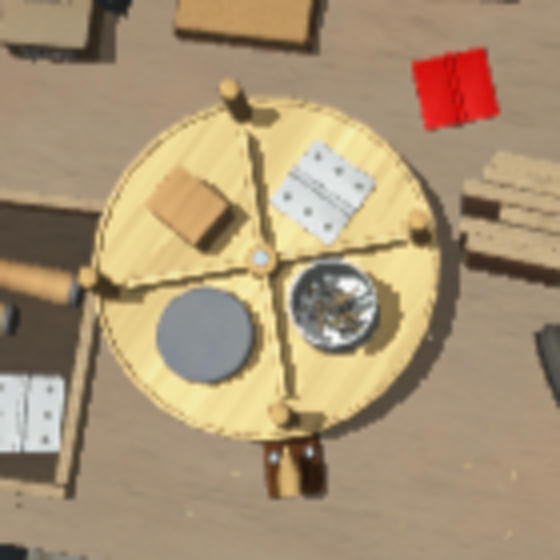

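View pics/scene1.png

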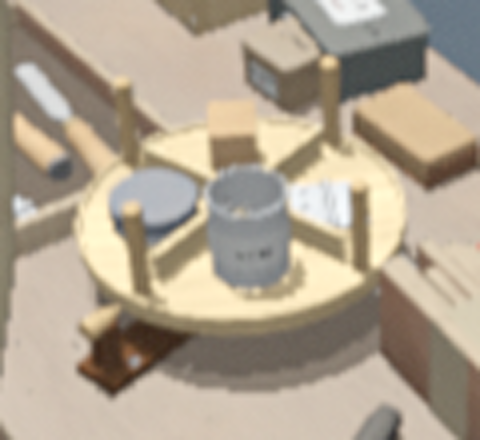

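```bash
python3 - <<'E'
from h import *
from scipy.optimize import least_squares
E={}
for n in ("top","scene"):
    p,d=vision.get_image(n);C=cloud(n,d).reshape(-1,3)
    near=np.hypot(C[:,0]-.52,C[:,1]-.205)<.2
    P=C[near]
    L=P[(abs(P[:,2]-.066)<.006)]
    L=L[np.hypot(L[:,0]-.52,L[:,1]-.205)<.15]
    hull=cv2.convexHull(L[:,:2].astype(np.float32))[:,0]
    f=least_squares(lambda q:np.hypot(hull[:,0]-q[0],hull[:,1]-q[1])-q[2],[.52,.2,.135],loss="soft_l1",f_scale=.002)
    c=f.x[:2];print(n,"disc",np.round(f.x,4),len(L))
    T=P[P[:,2]>.12]
    r=np.hypot(*(T[:,:2]-c).T);a=np.degrees(np.arctan2(*(T[:,:2]-c).T[::-1]))
    for t in (T[r>.105],):
        aa=a[r>.105];
        for b in range(-180,180,10):
            k=(aa>=b)&(aa<b+10)
            if k.sum():print("post",b,k.sum(),np.round(t[k].mean(0),3),round(np.hypot(*(t[k].mean(0)[:2]-c)),3),round(aa[k].mean(),1),round(t[k][:,2].max(),3))
    Q=T[r<.11]; k=Q[:,2]>.13; h=cv2.minEnclosingCircle(Q[k][:,:2].astype(np.float32)); print("pot",h,k.sum(),np.hypot(*(np.array(h[0])-c)),np.degrees(np.arctan2(h[0][1]-c[1],h[0][0]-c[0])))
    r=np.hypot(*(P[:,:2]-c).T);D=P[(r>.138)&(r<.2)&(P[:,2]>.05)&(P[:,2]<.075)&(P[:,0]<.42)]
    for q in D[np.argsort(D[:,0])]: print("dowel",np.round(q,3),round(np.degrees(np.arctan2(q[1]-c[1],q[0]-c[0])),1),round(np.hypot(*(q[:2]-c)),3))
E
```

```text
top disc [0.5279 0.2048 0.1344] 3991
post -180 19 [0.407 0.188 0.145] 0.122 -171.9 0.154
post -170 12 [0.409 0.18  0.143] 0.122 -168.4 0.153
post -90 19 [0.544 0.084 0.144] 0.121 -82.5 0.153
post -80 8 [0.551 0.085 0.149] 0.122 -79.1 0.152
post 0 25 [0.648 0.221 0.142] 0.121 7.8 0.154
post 10 8 [0.645 0.228 0.144] 0.12 11.2 0.152
post 90 20 [0.511 0.323 0.145] 0.12 97.9 0.154
post 100 14 [0.504 0.323 0.142] 0.12 101.4 0.154
pot ((0.48901721835136414, 0.14878475666046143), 0.032333388924598694) 64 0.06819780286874977 -124.73812254646836
dowel [0.351 0.193 0.055] -176.2 0.177
dowel [0.354 0.179 0.069] -171.7 0.176
dowel [0.354 0.185 0.073] -173.6 0.175
dowel [0.354 0.177 0.061] -171.0 0.176
dowel [0.354 0.183 0.065] -172.8 0.176
dowel [0.354 0.189 0.069] -174.7 0.175
dowel [0.354 0.192 0.068] -175.7 0.175
dowel [0.357 0.185 0.069] -173.6 0.172
dowel [0.357 0.18  0.063] -171.8 0.173
dowel [0.357 0.183 0.064] -172.7 0.173
dowel [0.357 0.189 0.067] -174.6 0.172
dowel [0.357 0.192 0.064] -175.7 0.171
dowel [0.357 0.196 0.059] -176.9 0.171
dowel [0.36  0.186 0.067] -173.5 0.169
dowel [0.36 
[... 4425 characters left out ...]
owel [0.371 0.182 0.063] -172.8 0.159
dowel [0.372 0.187 0.064] -174.5 0.158
dowel [0.372 0.187 0.068] -174.4 0.158
dowel [0.373 0.179 0.06 ] -171.7 0.158
dowel [0.374 0.181 0.062] -172.1 0.157
dowel [0.374 0.171 0.064] -168.7 0.158
dowel [0.376 0.187 0.066] -174.4 0.154
dowel [0.376 0.183 0.064] -172.8 0.155
dowel [0.376 0.183 0.068] -172.7 0.154
dowel [0.376 0.175 0.056] -169.8 0.155
dowel [0.376 0.179 0.057] -171.6 0.154
dowel [0.377 0.177 0.05 ] -170.5 0.154
dowel [0.378 0.181 0.063] -172.1 0.152
dowel [0.379 0.183 0.058] -172.7 0.151
dowel [0.383 0.186 0.066] -173.7 0.147
dowel [0.383 0.187 0.061] -174.2 0.147
dowel [0.386 0.186 0.064] -173.6 0.144
dowel [0.386 0.187 0.059] -174.0 0.143
```

```bash
python3 - <<'E'
from h import *
s=sensors.observe();Rm=R.from_rotvec(s["ee_rot"]).as_matrix();p=s["position"]
print(np.round(Rm,3),np.round(p,4))
c=np.array([.5285,.2035]);n=-Rm[:2,0];u=-Rm[:2,1]*-1
th=np.degrees(np.arctan2(u[1],u[0]));print("theta_n",th)
for lbl,t in(("start",99.5),("end",51.2)):
    post=c+.122*np.array([np.cos(np.radians(t)),np.sin(np.radians(t))])
    print(lbl,post,"n",(post-c)@n,"u",(post-c)@u)
    for g in (.0175,.055):
        tgt=np.r_[c+n*((post-c)@n-g)+u*.115,.122]
        print(g,tgt,"tool cm",np.round((tgt-p)@Rm*100,2))
E
```

```text
[[-0.95   0.312  0.   ]
 [ 0.312  0.95   0.   ]
 [-0.     0.    -1.   ]] [0.1948 0.5939 0.2408]
theta_n 71.84247798594504
start [0.50836419 0.32382684] n -0.0566306319561872 u 0.10806003622728956
0.0175 [0.49389834 0.33587475 0.122     ] tool cm [-36.46 -15.2   11.88]
0.055 [0.45826571 0.3475609  0.122     ] tool cm [-32.71 -15.2   11.88]
end [0.60494566 0.29857923] n 0.043009333891279845 u 0.11416740774382098
0.0175 [0.58857657 0.3048239  0.122     ] tool cm [-46.43 -15.2   11.88]
0.055 [0.55294394 0.31651004 0.122     ] tool cm [-42.68 -15.2   11.88]
```

Pot candidates were the grey open pot at top-view (214,221) and the flat grey tin at (181,229). The pot is the tall open one with screws, and the crop confirms it. I'll push the left post from its robot side, moving along tool −x.

```bash
python3 -m handwheel '[{"tx":-3,"ty":-1.5,"claw":0},{"tx":-6,"ty":-3,"claw":0},{"tx":-9,"ty":-4.5,"claw":0},{"tx":-12,"ty":-6,"claw":0},{"tx":-15,"ty":-7.5,"claw":0},{"tx":-18,"ty":-9,"claw":0},{"tx":-21,"ty":-10.5,"claw":0},{"tx":-24,"ty":-12,"claw":0},{"tx":-27,"ty":-13.5,"claw":0},{"tx":-30,"ty":-15.2,"claw":0},{"tx":-32,"ty":-15.2,"claw":0},{"tx":-32,"ty":-15.2,"claw":0}]' 10
python3 - <<'E'
from h import *
for n in ("wrist","scene","top"):
    p,d=vision.get_image(n);cv2.imwrite(f"pics/{n}2.png",p)
s=sensors.observe();print(s["position"],s["ee_rot"],s["width"],s["force"])
E
```

```text
[0.19471649 0.59389686 0.24074652] [4.95663047e-01 3.10223293e+00 2.95006130e-05] 0.9990104226179787 [0.2999083  0.41115722 0.10636219]invalid input
```

View pics/wrist2.png

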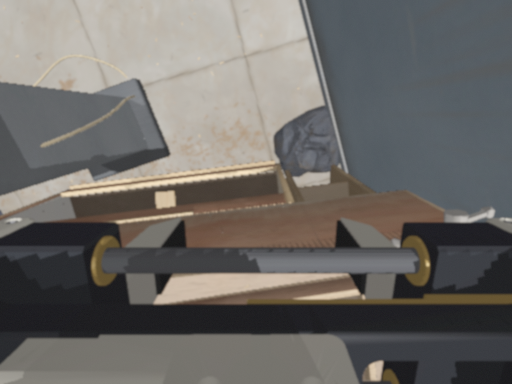

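View pics/scene2.png

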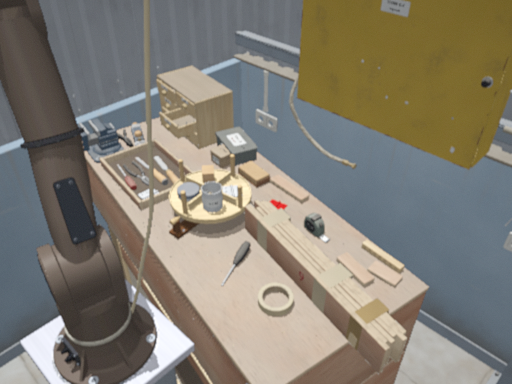

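The wrist picture shows only the cart and the bench edge, so the arm hasn't moved: the call was refused. I'll retry with every key in each row.

```bash
python3 -m handwheel '[{"tx":-3,"ty":-1.5,"tz":0,"wx":0,"wy":0,"wz":0,"claw":0},{"tx":-6,"ty":-3,"tz":0,"wx":0,"wy":0,"wz":0,"claw":0},{"tx":-9,"ty":-4.5,"tz":0,"wx":0,"wy":0,"wz":0,"claw":0},{"tx":-12,"ty":-6,"tz":0,"wx":0,"wy":0,"wz":0,"claw":0}]' 10
```

```text
clock: 1.48
position: [0.2909, 0.4984, 0.2408]
ee_rot: [0.495, 3.102, 0.0]
force: [0.5, 0.7, 0.2]
width: 0.762
```

```bash
python3 -m handwheel '[{"tx":-3,"ty":-1.5,"tz":0,"wx":0,"wy":0,"wz":0,"claw":0},{"tx":-6,"ty":-3,"tz":0,"wx":0,"wy":0,"wz":0,"claw":0},{"tx":-9,"ty":-4.5,"tz":0,"wx":0,"wy":0,"wz":0,"claw":0},{"tx":-12,"ty":-6,"tz":0,"wx":0,"wy":0,"wz":0,"claw":0},{"tx":-15,"ty":-7.5,"tz":0,"wx":0,"wy":0,"wz":0,"claw":0},{"tx":-18,"ty":-8.7,"tz":0,"wx":0,"wy":0,"wz":0,"claw":0},{"tx":-20,"ty":-9.2,"tz":0,"wx":0,"wy":0,"wz":0,"claw":0},{"tx":-20,"ty":-9.2,"tz":0,"wx":0,"wy":0,"wz":0,"claw":0},{"tx":-20,"ty":-9.2,"tz":0,"wx":0,"wy":0,"wz":0,"claw":0},{"tx":-20,"ty":-9.2,"tz":0,"wx":0,"wy":0,"wz":0,"claw":0}]' 10
python3 - <<'E'
from h import *
for n in ("wrist","top"):
    p,d=vision.get_image(n);cv2.imwrite(f"pics/{n}3.png",p)
s=sensors.observe();Rm=R.from_rotvec(s["ee_rot"]).as_matrix()
for t in ([.45827,.34756,.122],[.49390,.33587,.122],[.58858,.30482,.122]): print(np.round((np.array(t)-s["position"])@Rm*100,2))
E
```

```text
clock: 2.32
position: [0.4507, 0.3505, 0.2407]
ee_rot: [-0.495, -3.102, -0.001]
force: [0.8, 0.5, -0.4]
width: 0.036
[-0.88 -0.08 11.87]
[-4.63 -0.09 11.86]
[-14.59  -0.11  11.86]
```

View pics/wrist3.png

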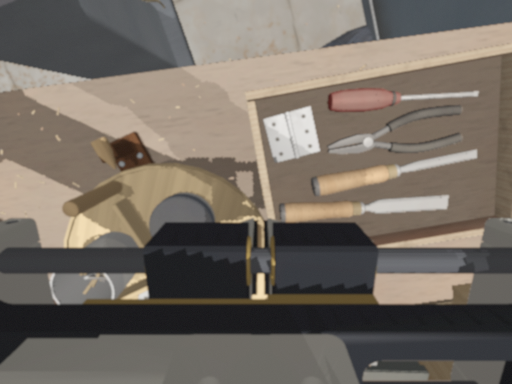

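View pics/top3.png

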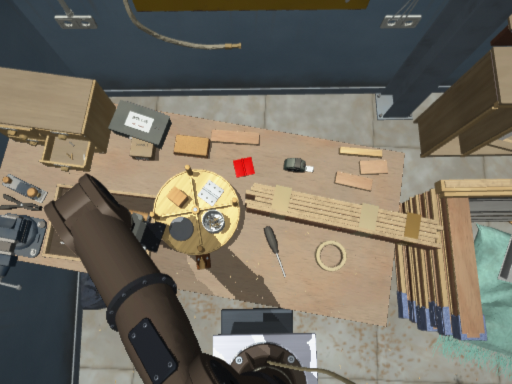

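The top view shows the arm to the left of the carousel, with the gripper at about (150,237) behind the left post. The wrist view shows the left rim and the tray below, with nothing under the fingertips. Lowering now.

```bash
python3 -m handwheel '[{"tx":0,"ty":0,"tz":2,"wx":0,"wy":0,"wz":0,"claw":0},{"tx":0,"ty":0,"tz":4,"wx":0,"wy":0,"wz":0,"claw":0},{"tx":0,"ty":0,"tz":6,"wx":0,"wy":0,"wz":0,"claw":0},{"tx":0,"ty":0,"tz":8,"wx":0,"wy":0,"wz":0,"claw":0},{"tx":0,"ty":0,"tz":10,"wx":0,"wy":0,"wz":0,"claw":0},{"tx":0,"ty":0,"tz":11.3,"wx":0,"wy":0,"wz":0,"claw":0},{"tx":0,"ty":0,"tz":11.8,"wx":0,"wy":0,"wz":0,"claw":0},{"tx":-1,"ty":0,"tz":11.8,"wx":0,"wy":0,"wz":0,"claw":0},{"tx":-2,"ty":0,"tz":11.8,"wx":0,"wy":0,"wz":0,"claw":0},{"tx":-2.5,"ty":0,"tz":11.8,"wx":0,"wy":0,"wz":0,"claw":0},{"tx":-3,"ty":0,"tz":11.8,"wx":0,"wy":0,"wz":0,"claw":0},{"tx":-3,"ty":0,"tz":11.8,"wx":0,"wy":0,"wz":0,"claw":0}]'
python3 - <<'E'
from h import *
for n in ("scene","top"):
    p,d=vision.get_image(n);cv2.imwrite(f"pics/{n}4.png",cv2.resize(p[120:260,110:270],None,fx=4,fy=4))
E
```

```text
clock: 3.42
position: [0.4819, 0.3398, 0.1236]
ee_rot: [0.498, 3.1, 0.002]
force: [0.2, -0.5, -0.3]
width: 0.004
```

View pics/scene4.png

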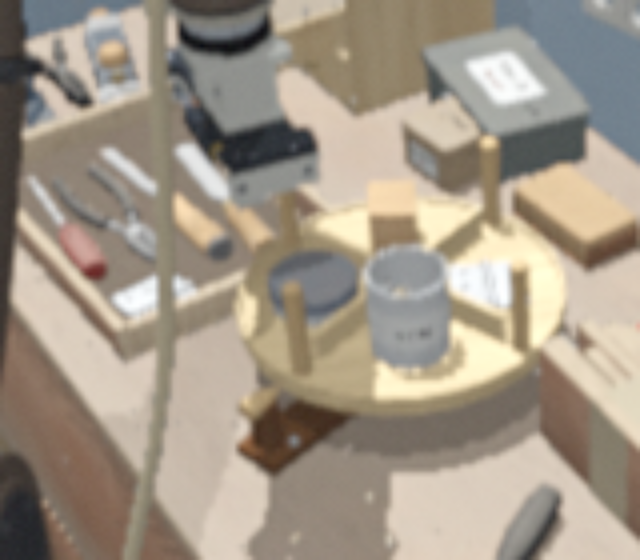

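View pics/top4.png

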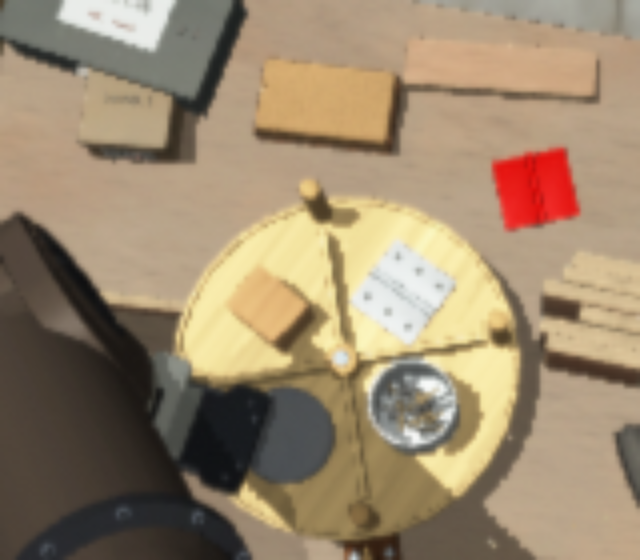

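The gripper, with fingers shut, is right beside the left post (scene crop (290,205)), not yet touching, and the platter hasn't moved. Starting the push slowly.

```bash
python3 -m handwheel '[{"tx":-0.4,"ty":0,"tz":0,"wx":0,"wy":0,"wz":0,"claw":0},{"tx":-0.8,"ty":0,"tz":0,"wx":0,"wy":0,"wz":0,"claw":0},{"tx":-1.1,"ty":0,"tz":0,"wx":0,"wy":0,"wz":0,"claw":0},{"tx":-1.4,"ty":0,"tz":0,"wx":0,"wy":0,"wz":0,"claw":0},{"tx":-1.7,"ty":0,"tz":0,"wx":0,"wy":0,"wz":0,"claw":0},{"tx":-2.0,"ty":0,"tz":0,"wx":0,"wy":0,"wz":0,"claw":0},{"tx":-2.3,"ty":0,"tz":0,"wx":0,"wy":0,"wz":0,"claw":0},{"tx":-2.6,"ty":0,"tz":0,"wx":0,"wy":0,"wz":0,"claw":0},{"tx":-2.9,"ty":0,"tz":0,"wx":0,"wy":0,"wz":0,"claw":0},{"tx":-3.2,"ty":0,"tz":0,"wx":0,"wy":0,"wz":0,"claw":0},{"tx":-3.5,"ty":0,"tz":0,"wx":0,"wy":0,"wz":0,"claw":0}]'
cat > m.py <<'E'
from h import *
import sys
k=sys.argv[1];c=np.array([.5285,.2035])
for n in ("scene","top"):
    p,d=vision.get_image(n);cv2.imwrite(f"pics/{n}{k}.png",cv2.resize(p[120:260,110:270],None,fx=4,fy=4))
    P=cloud(n,d)
    for r in nets.cut_out("screw_pot_mid",n)[:1]:
        Q=P[r["region"]];Q=Q[Q[:,2]>.13]
        (x,y),rad=cv2.minEnclosingCircle(Q[:,:2].astype(np.float32))
        v=np.array([x,y])-c;e=np.array([np.cos(np.radians(-173.3)),np.sin(np.radians(-173.3))])
        print(n,"score",round(r["score"],2),"pot",np.round([x,y,rad],4),"ang",round(np.degrees(np.arctan2(v[1],v[0])),1),"along",round(v@e,4),"lateral",round(e[0]*v[1]-e[1]*v[0],4))
    T=P.reshape(-1,3);q=T[:,:2]-c;r=np.hypot(*q.T);m=(T[:,2]>.12)&(T[:,2]<.157)&(r>.108)&(r<.136)
    a=(np.degrees(np.arctan2(q[m][:,1],q[m][:,0])))%360
    h,b=np.histogram(a,36,(0,360));print({int(b[i]):int(h[i]) for i in range(36) if h[i]>4})
s=sensors.observe();print(s["clock"],np.round(s["position"],4),np.round(s["force"],2),s["width"])
E
python3 m.py 5
```

```text
clock: 4.43
position: [0.5134, 0.3301, 0.1228]
ee_rot: [0.495, 3.102, 0.001]
force: [-0.1, 2.0, -1.6]
width: 0.001
scene score 0.77 pot [0.4821 0.1566 0.0367] ang -134.7 along 0.0516 lateral 0.0411
{170: 16, 180: 35, 260: 42, 270: 10, 350: 46}
top score 0.7 pot [0.4797 0.1575 0.032 ] ang -136.7 along 0.0539 lateral 0.04
{0: 5, 170: 20, 180: 6, 260: 25, 350: 29}
4.6333 [0.5136 0.3286 0.1227] [-0.29 -0.44  0.26] 0.005096602112022823
```

View pics/top5.png

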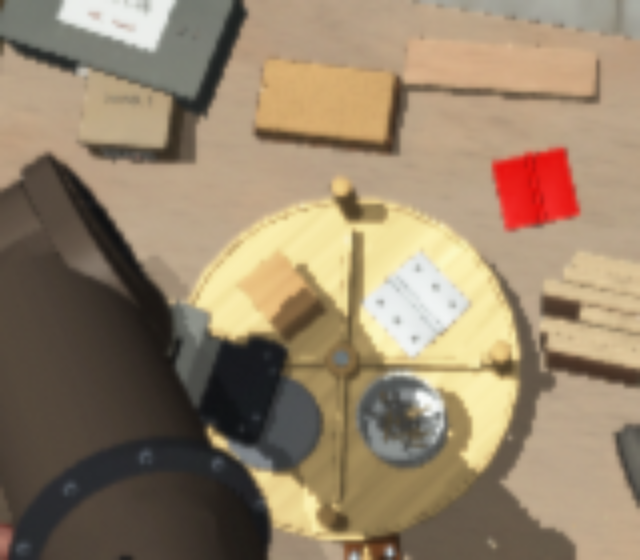

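The platter turned about 11.5° clockwise with light force, and the pot is now at −136°. It needs about 7.7 cm more travel, so I'll push most of that and then check.

```bash
python3 -m handwheel '[{"tx":-0.3,"ty":0,"tz":0,"wx":0,"wy":0,"wz":0,"claw":0},{"tx":-0.9,"ty":0,"tz":0,"wx":0,"wy":0,"wz":0,"claw":0},{"tx":-1.5,"ty":0,"tz":0,"wx":0,"wy":0,"wz":0,"claw":0},{"tx":-2.1,"ty":0,"tz":0,"wx":0,"wy":0,"wz":0,"claw":0},{"tx":-2.7,"ty":0,"tz":0,"wx":0,"wy":0,"wz":0,"claw":0},{"tx":-3.3,"ty":0,"tz":0,"wx":0,"wy":0,"wz":0,"claw":0},{"tx":-3.9,"ty":0,"tz":0,"wx":0,"wy":0,"wz":0,"claw":0},{"tx":-4.5,"ty":0,"tz":0,"wx":0,"wy":0,"wz":0,"claw":0},{"tx":-5.1,"ty":0,"tz":0,"wx":0,"wy":0,"wz":0,"claw":0},{"tx":-5.6,"ty":0,"tz":0,"wx":0,"wy":0,"wz":0,"claw":0},{"tx":-5.9,"ty":0,"tz":0,"wx":0,"wy":0,"wz":0,"claw":0},{"tx":-6.0,"ty":0,"tz":0,"wx":0,"wy":0,"wz":0,"claw":0}]'; python3 m.py 6
```

```text
clock: 5.63
position: [0.5708, 0.31, 0.1226]
ee_rot: [0.497, 3.102, -0.001]
force: [-1.5, 0.4, -0.4]
width: 0.006
scene score 0.66 pot [0.4625 0.1844 0.0375] ang -163.8 along 0.0678 lateral 0.0113
{70: 13, 140: 11, 150: 36, 230: 30, 240: 24, 320: 38, 330: 7}
top score 0.8 pot [0.4626 0.1863 0.032 ] ang -165.3 along 0.0674 lateral 0.0094
{230: 20, 240: 8, 320: 22, 330: 10}
5.8333 [0.5702 0.311  0.1228] [0.11 0.55 0.07] 0.0023390719239377916
```

View pics/top6.png

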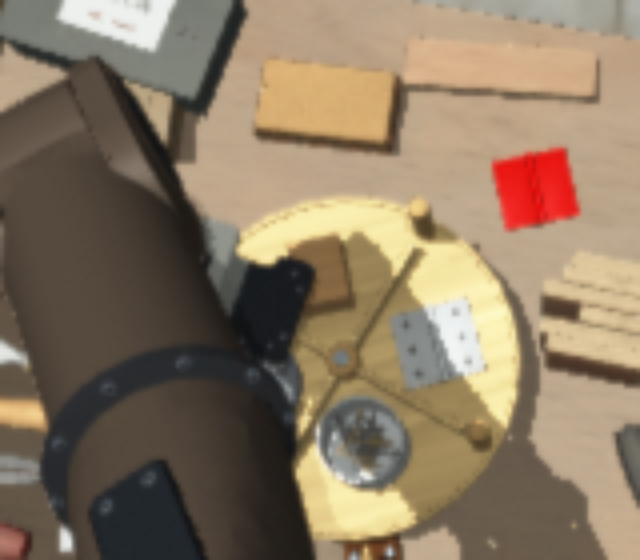

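The pot is at about −165°, 9–11 mm off the line, and the fingers are still clear of the block and tin. That leaves about 8.5°, roughly 1.7 cm of travel.

```bash
python3 -m handwheel '[{"tx":-0.3,"ty":0,"tz":0,"wx":0,"wy":0,"wz":0,"claw":0},{"tx":-0.6,"ty":0,"tz":0,"wx":0,"wy":0,"wz":0,"claw":0},{"tx":-0.9,"ty":0,"tz":0,"wx":0,"wy":0,"wz":0,"claw":0},{"tx":-1.2,"ty":0,"tz":0,"wx":0,"wy":0,"wz":0,"claw":0},{"tx":-1.5,"ty":0,"tz":0,"wx":0,"wy":0,"wz":0,"claw":0},{"tx":-1.7,"ty":0,"tz":0,"wx":0,"wy":0,"wz":0,"claw":0},{"tx":-1.7,"ty":0,"tz":0,"wx":0,"wy":0,"wz":0,"claw":0}]'; python3 m.py 7
```

```text
clock: 6.42
position: [0.5872, 0.3052, 0.1228]
ee_rot: [0.497, 3.101, 0.0]
force: [0.3, 0.8, -0.5]
width: 0.007
scene score 0.96 pot [0.4623 0.1945 0.035 ] ang -172.2 along 0.0668 lateral 0.0012
{60: 16, 140: 48, 220: 12, 230: 41, 310: 30, 320: 15}
top score 0.83 pot [0.4608 0.1959 0.0321] ang -173.6 along 0.0681 lateral -0.0003
{220: 9, 230: 17, 310: 13, 320: 17}
6.6167 [0.5865 0.3057 0.1228] [-0.15  0.22 -0.58] 0.007629981528989551
```

On the line within about 1 mm. I'll back straight off and then rise.

```bash
python3 -m handwheel '[{"tx":0.5,"ty":0,"tz":0,"wx":0,"wy":0,"wz":0,"claw":0},{"tx":1,"ty":0,"tz":0,"wx":0,"wy":0,"wz":0,"claw":0},{"tx":2,"ty":0,"tz":0,"wx":0,"wy":0,"wz":0,"claw":0},{"tx":3,"ty":0,"tz":0,"wx":0,"wy":0,"wz":0,"claw":0},{"tx":3,"ty":0,"tz":-2,"wx":0,"wy":0,"wz":0,"claw":0},{"tx":3,"ty":0,"tz":-5,"wx":0,"wy":0,"wz":0,"claw":0},{"tx":3,"ty":0,"tz":-8,"wx":0,"wy":0,"wz":0,"claw":0},{"tx":3,"ty":0,"tz":-11,"wx":0,"wy":0,"wz":0,"claw":0},{"tx":6,"ty":2,"tz":-13,"wx":0,"wy":0,"wz":0,"claw":0},{"tx":9,"ty":4,"tz":-13,"wx":0,"wy":0,"wz":0,"claw":0},{"tx":12,"ty":6,"tz":-13,"wx":0,"wy":0,"wz":0,"claw":0},{"tx":15,"ty":8,"tz":-13,"wx":0,"wy":0,"wz":0,"claw":0}]' && python3 -m handwheel '[{"tx":3,"ty":2,"tz":0,"wx":0,"wy":0,"wz":0,"claw":0},{"tx":6,"ty":4,"tz":0,"wx":0,"wy":0,"wz":0,"claw":0},{"tx":9,"ty":5,"tz":0,"wx":0,"wy":0,"wz":0,"claw":0},{"tx":10,"ty":5,"tz":0,"wx":0,"wy":0,"wz":0,"claw":0},{"tx":10,"ty":5,"tz":0,"wx":0,"wy":0,"wz":0,"claw":0},{"tx":10,"ty":5,"tz":0,"wx":0,"wy":0,"wz":0,"claw":0}]'; python3 m.py 8
```

```text
clock: 7.62
position: [0.4665, 0.4298, 0.2535]
ee_rot: [0.495, 3.102, 0.002]
force: [-0.0, 0.9, -0.8]
width: 0.006
clock: 8.12
position: [0.3883, 0.5069, 0.2527]
ee_rot: [0.493, 3.103, -0.001]
force: [0.8, -1.1, -0.2]
width: 0.005
scene score 0.82 pot [0.4606 0.1956 0.0361] ang -173.4 along 0.0684 lateral -0.0001
{40: 17, 50: 24, 140: 43, 220: 13, 230: 40, 310: 32, 320: 15}
top score 0.72 pot [0.461  0.196  0.0324] ang -173.7 along 0.0679 lateral -0.0004
{40: 7, 50: 26, 130: 8, 140: 25, 220: 9, 230: 17, 310: 13, 320: 17}
8.3167 [0.3909 0.5056 0.2528] [-0.22  0.38 -0.27] 0.00521672489585392
```

View pics/top8.png

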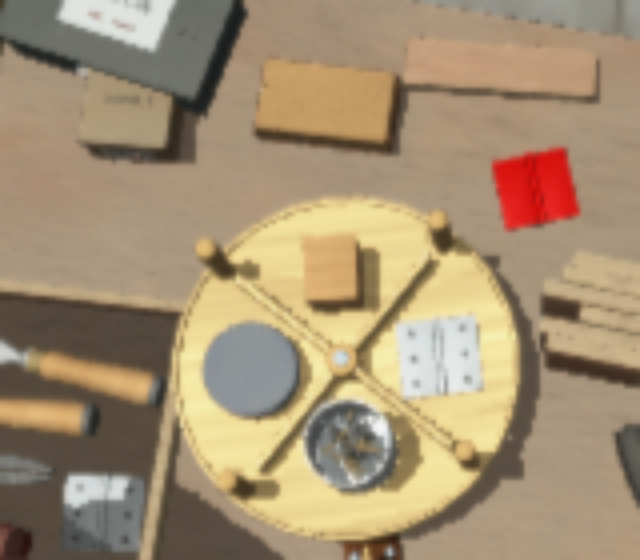

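View pics/scene8.png

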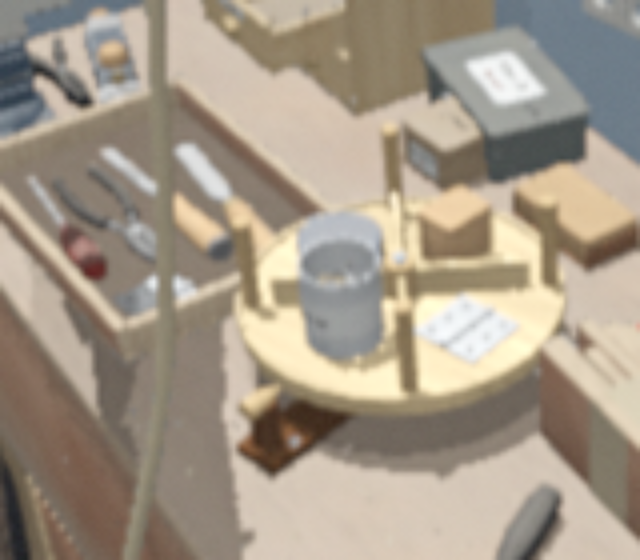

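The top crop shows the pot at (350,447) in line with the dowel at (372,550), and all four things are standing in their compartments. The hand is well clear.

```bash
python3 -c "from cell import arm; print(arm.sign_off())"
```

```text
the job is handed in; nothing more can be done
None
```

I turned the carousel about 48° clockwise by pushing its left post lightly with the closed fingertips, then backed the hand off and up, and handed the job in at about 8.3 s.

**Checks after the hand was away:**
- **Pot position:** the top and scene cameras both put the pot less than 1 mm off the line to the dowel and about 68 mm from the axis. These depend on my measured axis and dowel direction, good to a few mm against the 10 mm limit.
- **Platter:** the pot's position matched to within about 2 mm before and after withdrawing, so the platter looks to be at rest.
- **Other things:** in the pictures the pot is upright, and the tin, block and hinge still sit in their compartments. I did not measure the tin, block or hinge again, and I checked the bench things only by eye in the crops, which leave out the tape measure and masking roll.
- **Force:** the wrist force readings I took during the push stayed around 2–3 N.

**Disagreements:** one early move call was refused as "invalid input" and moved nothing; giving every key in each row fixed it. While the hand partly hid the view, the two cameras differed by 1–2° on the pot's angle.

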